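# Clear and set the strap-stop jig

### The job

The pressing bar has been left on the bed of the strap-stop jig: hang it by its two handles on the empty pair of hooks in the tool rack, without knocking the tools beside it or anything else on the table. Then turn the jig's wing knob until the carriage's pointer lines up with the tip of the pointed index clip on the scale (not the blunt clip), and let go.

Things in the scene. Friction and masses are not known exactly. Their poses are not given: they have to be found in the camera images.
- bar_center (a point): Centre of the loose pressing bar: plain wood, about 0.16 kg, 190 mm long. Square-sided middle 100 mm long (its x), 36 mm wide (its y), 32 mm high, with a round handle 18 mm across and 45 mm long at each end, all on one axis. It starts flat on the jig's bed, its centre 36 mm above the table, 16 mm above the bed. It may hang either way round.
- pressing_bar: The pressing bar itself; its origin is at its centre and its axes are those of bar_center.
- empty_seat (a point): Where the bar's centre lies when hung in the empty place, 101 mm above the table; x along the hung tool, y across the rack. A place is a pair of upturned steel V hooks, 72 mm either side of this point along x. A V's mouth is 45 mm wide, its tips 24 mm above this point; it guides the handle. Free below, down to the 18 mm base board. Places are 80 mm apart in y, with a tool hanging on each side.
- knob_grip (a point): Grip point of the black wing knob, on its upright axis, 84 mm above the table and 16 mm below the knob's top. The wing is an upright bar 66 mm long (this point's x, which turns with the knob), 16 mm thick (its y) and 34 mm high, on a disc 68 mm across whose top is 66 mm above the table, over a grey housing.
- jig_knob (a joint): Angle of the wing knob in rad, growing clockwise seen from above; range -4 to 4. Light friction (0.06 N m); it stays where it is left. Each rad clockwise moves the carriage and pointer 18 mm along the scale away from the knob (+y of the jig), without backlash; anticlockwise brings it back.
- pointer_tip (a point): Tip of the dark cone-shaped pointer (22 mm long) on the carriage that slides along the jig; 36 mm above the table. y runs along the scale, away from the knob; x points from the pointer towards the scale and the clips.
- mark_tip (a point): Tip of the pointed brass index clip on the scale's outer edge (fixed), 36 mm above the table; cone-shaped, 24 mm wide, 45 mm long. y runs along the scale away from the knob. Lined up means pointer tip and this tip are level along y; they stay about 7 mm apart in x. It starts 15 to 57 mm from the pointer on either side; a blunt square-ended brass clip is on the other side.
- jig: The fixed strap-stop jig: white bed 205 mm (x) by 330 mm (y), 20 mm thick; origin under it on the table. In its frame the knob axis is at x 30, y -120 mm; the carriage moves along y at x 5 to 76 mm and is up to 65 mm above the table; the scale is at x 85 mm. The bar lies on the near strip, at about x -50 mm.
- hook_rack: The fixed rack: base board 200 mm (x) by 310 mm (y), 18 mm thick; origin under it on the table. Four places at y -120, -40, 40, 120 mm; the empty one is one of the inner two.
- rolling_pin_center (a point): Centre of a neighbour on the rack, to be left alone: plain round rolling pin, barrel 38 mm across, with the same handles and 190 mm length (along x) as the pressing bar.
- ribbed_roller_center (a point): Centre of a neighbour on the rack, to be left alone: dark ribbed roller, barrel 36 mm across, with the same handles and 190 mm length (along x) as the pressing bar.
- two_hand_scraper_center (a point): Centre of a neighbour on the rack, to be left alone: flat steel scraper blade, 34 mm wide and 6 mm thick, with the same handles and 190 mm length (along x) as the pressing bar.
- jar: Bystander to be left alone: white jar, 72 mm across, 75 mm tall; origin at the centre of its underside.
- tape_roll: Bystander to be left alone: cardboard roll lying flat, 100 mm across, 25 mm tall; origin at the centre of its underside.
- brush_cup: Bystander to be left alone: open grey cup, 84 mm across, 100 mm tall; origin at the centre of its underside.
- glue_bottle: Bystander to be left alone: white bottle, 56 mm across, 150 mm tall; origin at the centre of its underside.
- trim_block: Bystander to be left alone: cork block, 60 x 50 mm, 35 mm tall, on the near strip of the jig's bed beside the bar's end; origin at the centre of its underside.
There are look-alikes about, which are no part of the job. What is shaped like the pressing_bar but blue or red is not meant.

How it is judged:
By the outcome, as a careful person would: the job done as asked, in the order asked, and still so for the second after the job is handed in, with the robot touching nothing.
It also fails if it takes over 72 s, if anything falls off the work surface, if the arm or the gripper's body presses on something with over 40 N, if the wrist force passes 120 N, or if a joint passes its speed limit or range.

### The arm

A 6-joint arm with a two-finger parallel gripper is mounted at the origin on the work surface. World frame = base frame: x ahead of the robot, y to its left, z up, the work surface at z = 0. Lengths are in mm, angles in rad, forces in N, time in s.
With the tool pointing down it reaches from about 400 to 925 mm from the base axis. Payload 12.5 kg.
Tool frame: the origin (TCP) lies at the very end of the fingers, on their centre line; the grasp point (between the pads) lies 19 mm behind it; x points along the fingers, y is the direction in which the jaws open and shut, and the axes are right-handed (so a half turn about x gives the same grasp; the last joint's range is limited). The gripper opens to 95 mm and grips with 3 to 60 N. Pads are 20 mm wide; open, the fingers measure 119 mm over their backs; the gripper's body (75 mm by 180 mm) begins 59 mm behind the grasp point.
Start: joints at [1.152, 0.491, 1.559, -0, 1.092, -0.106], TCP at [192.312, 594.699, 180.061] pointing down, gripper open.
Joint ranges: [-3.1, 3.1], [-0.84, 2.19], [0.05, 2.79], [-1.13, 4.28], [0.06, 2.93], [-2.69, 2.69]. Speed limits (rad/s): [2.22, 2.22, 2.79, 3.14, 3.14, 3.14].

### API

Orientations are given as [roll, pitch, yaw] about the fixed x, y, z axes, in that order (R = Rz(yaw) Ry(pitch) Rx(roll)).
In Python, from cell import env, optics, job gives the robot as it stands.
- The arm moves only by the shell command python3 -m handwheel 'ROWS' [OPENING]. ROWS is JSON, a list of rows, each an object with "travel": the shift along the world's x, y, z in mm, a list of three; "roll": the turn about the world's z in degrees. In form: [{"travel": [dx, dy, dz], "roll": roll}, ...]. A call has 1 to 8 rows; each row is the pose to reach, as a shift and turn from the pose commanded when the call began; what a row does not reach only later rows make up. A row lasts 1/10 s, in which the tool goes at most 50 mm and 8.59 degrees, less where a joint would pass 70% of its speed; a pose out of reach is approached as far as the arm can. A call with a gripper value outside its range is refused whole. OPENING is the closure, from -1 (fully open) to 1 (shut), set as the call begins (- or left out, the last holds). The fingers move at their own pace and stop on an object; the grip force is fixed at half the most. Time passes only in rows, so rows that repeat a pose let the fingers close. It gives the time, the measured TCP pose, the force and the opening at its end, in the units of the state.
- env.state(): the state, without advancing time (a new reading comes with each control period).
- optics.read_camera(name): name is "side" or "top" or "wrist"; returns the picture (384x512x3 uint8, red, green, blue); there is no depth.
- optics.camera_params(name): a dict with "fx", "fy", "cx", "cy" (pixels), "world_from_camera" (4x4, takes a point from camera to world coordinates). Camera axes: x right, y up, looking along -z (the intrinsics and any distortion apply to the point x, -y, -z); pixel columns grow to the right and rows downward; lengths in mm; the calibration is good to about 2 mm. A picture is of the moment at which its call begins: read the wrist's pose just before it. camera_params takes no time and is no camera call; for the wrist camera it gives the pose at the moment of the call.
- job.job_done(): hands the job in, once; it reports no verdict.
The state is a dict: "t": time; "joints": joint angles; "qvel": joint speeds; "tau": joint torques, N m; "eef_pos": TCP position; "tcp_rot": TCP orientation; "ft_force": force on the tool from outside, world axes, zero at the start; "moment": the same for the moment, N m; "opening": opening from 0.0 (shut) to 1.0 (fully open).
Only numpy, scipy, OpenCV 4.12 (cv2) and the standard library are available. Lean on these libraries where they do the work, as an engineer would, in place of code of your own. Each camera call takes 0.05 s, during which the arm holds its last target.

## Working session

There is one attempt and no reset: what is moved stays moved. The work goes in short steps, Python scripts to look and compute and a shell command to move; the robot and the scene stay as the last step left them, time stands still between calls to the robot, and variables do not carry over. Pictures are saved under pics/ and viewed, and the job is handed in when it is done.

```bash
ls; mkdir -p pics; python3 - <<'E'
from cell import env, optics, job
import cv2,numpy as np
print(env.state())
for n in ("side","top","wrist"):
    p=optics.camera_params(n); print(n,{k:np.round(v,3).tolist() if k!='x' else v for k,v in p.items()})
    im=optics.read_camera(n); cv2.imwrite(f"pics/{n}0.png",im[:,:,::-1])
E
```

```text
pics
{'t': 0.0, 'joints': array([ 1.15238521e+00,  4.91547941e-01,  1.55945033e+00, -2.82304519e-05,
        1.09170816e+00, -1.05558351e-01]), 'qvel': array([ 0.00180272,  0.0012057 , -0.00029524,  0.00072753, -0.00012044,
        0.00113962]), 'tau': array([-3.64290991e-04, -6.12645006e+01, -2.58192819e+01,  6.93344395e-02,
        4.81501746e-02, -6.55046006e-05]), 'eef_pos': array([192.20295218, 594.41196427, 179.46868909]), 'tcp_rot': array([-1.65387851,  1.56968227, -1.96671824]), 'ft_force': array([ 0.66671007, -0.77708561, -0.51901057]), 'moment': array([ 0.01288954, -0.0049674 , -0.0270004 ]), 'opening': 0.9971809281853106}
side {'fx': 412.59, 'fy': 412.59, 'cx': 249.075, 'cy': 196.09, 'world_from_camera': [[0.982, 0.108, -0.157, 329.402], [-0.19, 0.586, -0.788, -957.395], [0.006, 0.803, 0.596, 759.848], [0.0, 0.0, 0.0, 1.0]]}
top {'fx': 472.837, 'fy': 472.837, 'cx': 255.011, 'cy': 192.997, 'world_from_camera': [[-0.022, 0.987, -0.16, 303.023], [-1.0, -0.02, 0.014, -45.783], [0.01, 0.16, 0.987, 1435.258], [0.0, 0.0, 0.0, 1.0]]}
wrist {'fx': 337.032, 'fy': 337.032, 'cx': 252.896, 'cy': 190.891, 'world_from_camera': [[0.309, -0.91, -0.278, 114.073], [0.951, 0.295, 0.091, 619.92], [-0.001, -0.292, 0.956, 383.512], [0.0, 0.0, 0.0, 1.0]]}
```

View pics/side0.png

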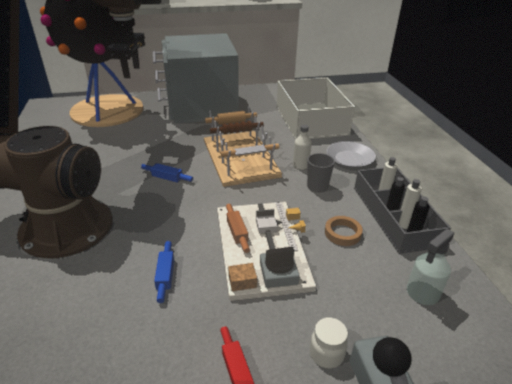

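View pics/top0.png

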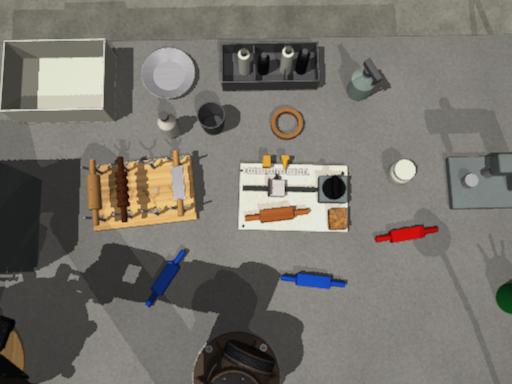

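View pics/wrist0.png

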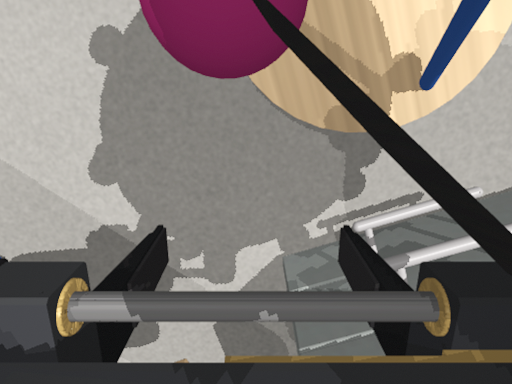

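```bash
cat > h.py <<'E'
from cell import env, optics, job
import cv2,numpy as np
def ray(n,u,v,P=None):
    P=P or optics.camera_params(n); M=np.array(P["world_from_camera"])
    d=np.array([(u-P["cx"])/P["fx"],-(v-P["cy"])/P["fy"],-1.]); return M[:3,3],M[:3,:3]@d
def onz(n,u,v,z,P=None):
    o,d=ray(n,u,v,P); return o+d*(z-o[2])/d[2]
def proj(n,p,P=None):
    P=P or optics.camera_params(n); M=np.array(P["world_from_camera"]); q=M[:3,:3].T@(np.array(p)-M[:3,3])
    return np.array([P["cx"]+P["fx"]*q[0]/-q[2],P["cy"]-P["fy"]*q[1]/-q[2]])
def tri(n1,uv1,n2,uv2):
    o1,d1=ray(n1,*uv1);o2,d2=ray(n2,*uv2);A=np.c_[d1,-d2];s=np.linalg.lstsq(A,o2-o1,rcond=None)[0]
    a=o1+d1*s[0];b=o2+d2*s[1];return (a+b)/2,np.linalg.norm(a-b)
def crop(src,dst,x0,y0,x1,y1,k):
    im=cv2.imread(src)[y0:y1,x0:x1];cv2.imwrite(dst,cv2.resize(im,None,fx=k,fy=k,interpolation=cv2.INTER_CUBIC))
E
python3 - <<'E'
from h import *
crop('pics/top0.png','pics/ct_jig.png',230,145,360,240,6)
crop('pics/top0.png','pics/ct_rack.png',80,140,210,235,6)
crop('pics/side0.png','pics/cs_jig.png',210,195,320,300,5)
crop('pics/side0.png','pics/cs_rack.png',195,100,295,190,6)
E
```

```text
(no output)
```

View pics/ct_jig.png

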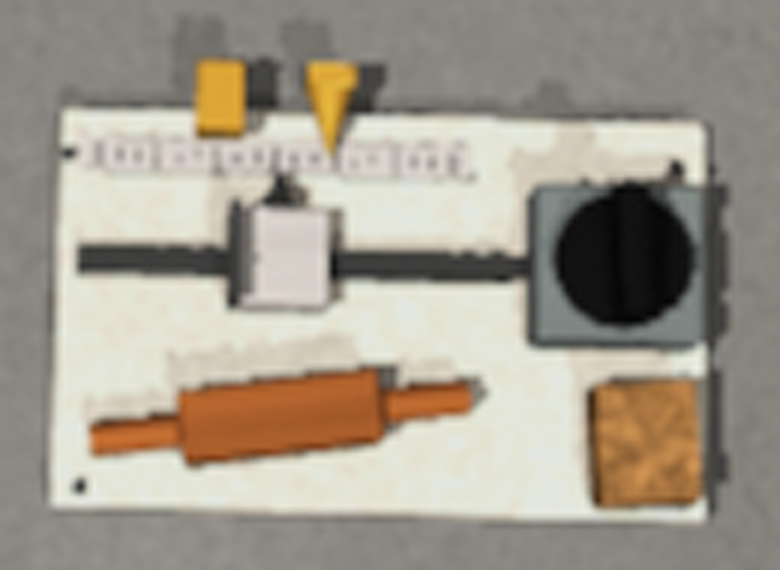

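View pics/ct_rack.png

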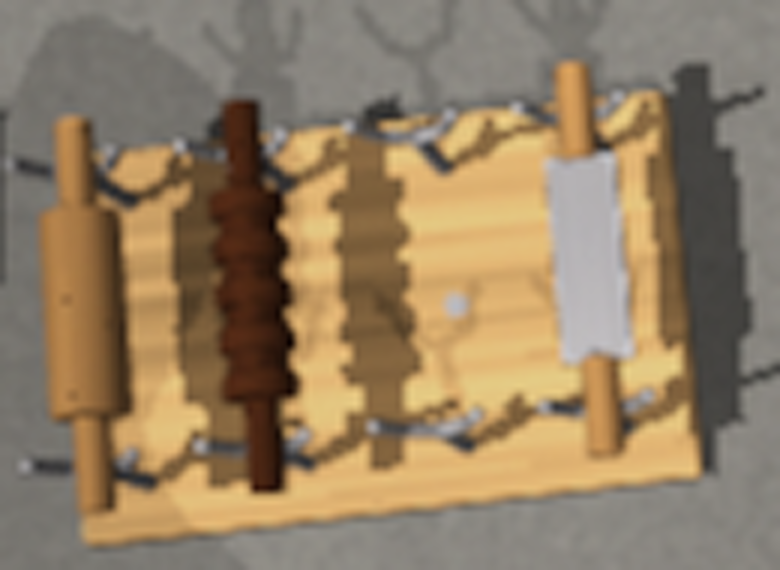

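View pics/cs_jig.png

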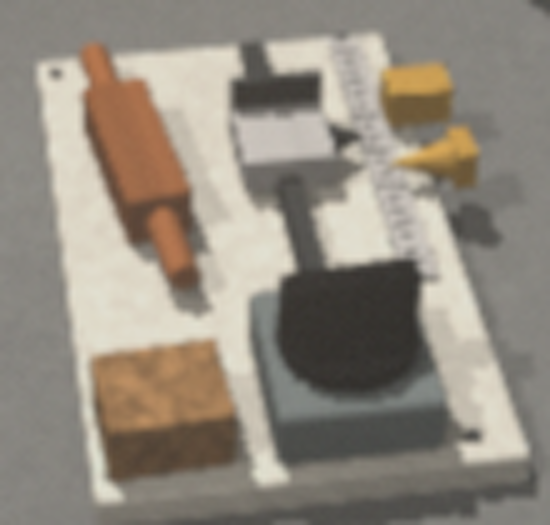

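View pics/cs_rack.png

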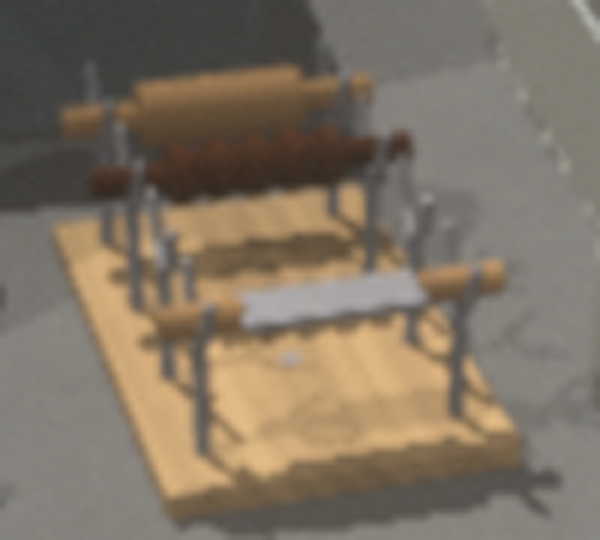

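```bash
python3 - <<'E'
from h import *
from scipy.spatial.transform import Rotation as R
s=env.state(); M=R.from_euler('xyz',s['tcp_rot']).as_matrix(); print(np.round(M,3))
print('wing/jaw dir deg',np.degrees(np.arctan2(M[1,1],M[0,1])))
T='top'
def c(x,y,ox,oy): return (ox+x/6-.5+.5/6, oy+y/6-.5+.5/6)
J=lambda x,y:c(x,y,230,145); K=lambda x,y:c(x,y,80,140)
# bar: mask
im=cv2.imread('pics/top0.png'); hsv=cv2.cvtColor(im,cv2.COLOR_BGR2HSV)
m=cv2.inRange(hsv,(5,140,60),(15,255,255)); m2=np.zeros_like(m); m2[200:228,242:312]=m[200:228,242:312]
n,l,st,ce=cv2.connectedComponentsWithStats(m2); i=1+np.argmax(st[1:,4]); print(st[i],ce[i])
ys,xs=np.where(l==i); P=np.array([onz(T,x,y,40)[:2] for x,y in zip(xs,ys)]).astype(np.float32)
print('bar minrect@40',cv2.minAreaRect(P))
e=[onz(T,*J(90,440),42),onz(T,*J(475,393),42)]; print('bar ends',np.round(e,1),'mid',np.round(sum(e)/2,1),'ang',np.degrees(np.arctan2(*(e[0]-e[1])[[1,0]])))
for nm,q,z in [('roll pin far',K(75,118),101),('near',K(97,510),101),('rib far',K(240,102),101),('near',K(266,490),101),('scr far',K(573,62),101),('near',K(605,455),101),
 ('pointer',J(283,178),36),('mark',J(332,153),36),('knob wing far',J(630,185),100),('wing near',J(622,325),100),('disc c',J(624,255),66),
 ('jig NL',J(55,508),20),('FL',J(62,108),20),('FR',J(707,122),20),('NR',J(707,520),20)]:
    print(nm,np.round(onz(T,*q,z),1))
E
```

```text
[[-0.     0.308  0.951]
 [-0.001  0.951 -0.308]
 [-1.    -0.001 -0.   ]]
wing/jaw dir deg 72.07955882114993
[245 207  63  15 545] [276.47155963 213.97798165]
bar minrect@40 ((464.3912658691406, -126.73014831542969), (35.73110580444336, 185.9964599609375), 5.543349266052246)
bar ends [[ 454.3  -32.7   42. ]
 [ 473.6 -223.7   42. ]] mid [ 464.  -128.2   42. ] ang 95.77275722608104
roll pin far [627.  402.8 101. ]
near [438.  386.4 101. ]
rib far [633.4 324.  101. ]
near [445.7 307.4 101. ]
scr far [650.  164.2 101. ]
near [458.9 148.3 101. ]
pointer [ 585.3 -132.2   36. ]
mark [ 597.6 -157.3   36. ]
knob wing far [ 565.5 -295.   100. ]
wing near [ 497.7 -287.8  100. ]
disc c [ 537.3 -296.7   66. ]
jig NL [423.  -14.4  20. ]
FL [627.2 -21.4  20. ]
FR [ 613.3 -351.    20. ]
NR [ 410. -340.   20.]
```

```bash
python3 -m handwheel '[{"travel":[26,-43,5],"roll":-8},{"travel":[52,-86,10],"roll":-16},{"travel":[78,-130,10],"roll":-25},{"travel":[104,-173,10],"roll":-33},{"travel":[130,-216,10],"roll":-42},{"travel":[156,-259,10],"roll":-50},{"travel":[182,-302,10],"roll":-58},{"travel":[208,-345,10],"roll":-66.5}]' -0.26
```

```text
t: 0.95
eef_pos: [399.2, 250.7, 190.1]
tcp_rot: [1.825, 1.571, 0.346]
ft_force: [1.8, 0.6, 0.3]
opening: 0.629
```

```bash
python3 -m handwheel '[{"travel":[8,-48,0],"roll":0},{"travel":[16,-96,0],"roll":0},{"travel":[24,-144,0],"roll":0},{"travel":[32,-192,-10],"roll":0},{"travel":[40,-240,-20],"roll":0},{"travel":[48,-288,-30],"roll":0},{"travel":[56,-336,-40],"roll":0},{"travel":[64,-378,-50],"roll":0}]' -
python3 - <<'E'
from h import *
from scipy.spatial.transform import Rotation as R
s=env.state(); M=R.from_euler('xyz',s['tcp_rot']).as_matrix(); print(s['eef_pos'],np.degrees(np.arctan2(M[1,1],M[0,1])))
P=optics.camera_params('wrist'); print(np.round(P['world_from_camera'],3))
im=optics.read_camera('wrist'); cv2.imwrite('pics/wrist1.png',im[:,:,::-1])
for p in ([464,-128,52],[474,-223,45],[454,-33,45]): print(np.round(proj('wrist',p),1))
E
```

```text
t: 1.75
eef_pos: [462.5, -127.9, 139.7]
tcp_rot: [1.062, 1.57, -0.412]
ft_force: [0.3, 0.7, -0.4]
opening: 0.631
[ 462.52077369 -127.8654338   139.67930319] 5.534387281218128
[[ 9.95000e-01 -9.10000e-02 -2.80000e-02  4.55122e+02]
 [ 9.50000e-02  9.52000e-01  2.91000e-01 -4.55540e+01]
 [ 0.00000e+00 -2.92000e-01  9.56000e-01  3.43631e+02]
 [ 0.00000e+00  0.00000e+00  0.00000e+00  1.00000e+00]]
[253.  179.8]
[254.1 270.7]
[251.7  66.2]
```

View pics/wrist1.png

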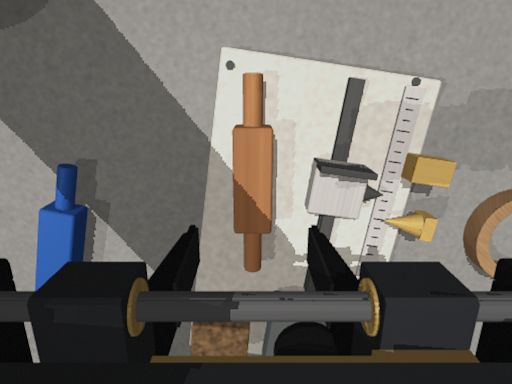

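```bash
python3 -m handwheel '[{"travel":[1,0,-40],"roll":0},{"travel":[1,0,-75],"roll":0},{"travel":[1,0,-95],"roll":0},{"travel":[1,0,-105],"roll":0},{"travel":[1,0,-112],"roll":0},{"travel":[1,0,-115],"roll":0},{"travel":[1,0,-115],"roll":0}]' -
python3 -m handwheel '[{"travel":[0,0,0],"roll":0},{"travel":[0,0,0],"roll":0},{"travel":[0,0,0],"roll":0},{"travel":[0,0,0],"roll":0},{"travel":[0,0,0],"roll":0}]' 1
```

```text
t: 2.5
eef_pos: [463.9, -125.5, 25.5]
tcp_rot: [1.114, 1.57, -0.359]
ft_force: [0.2, -0.4, 0.3]
opening: 0.631
t: 3.0
eef_pos: [463.6, -125.5, 25.2]
tcp_rot: [1.1, 1.571, -0.373]
ft_force: [0.1, -0.4, 0.2]
opening: 0.268
```

```bash
python3 -m handwheel '[{"travel":[0,0,0],"roll":0},{"travel":[0,0,0],"roll":0},{"travel":[0,0,0],"roll":0}]' -
python3 - <<'E'
from h import *
print(env.state()['eef_pos'])
im=optics.read_camera('wrist'); cv2.imwrite('pics/wrist2.png',im[:,:,::-1])
im=optics.read_camera('side'); cv2.imwrite('pics/side2.png',im[:,:,::-1]); crop('pics/side2.png','pics/cs2.png',180,150,330,300,4)
E
```

```text
t: 3.3
eef_pos: [463.6, -125.4, 25.0]
tcp_rot: [1.342, 1.571, -0.132]
ft_force: [0.1, -0.2, -0.1]
opening: 0.028
[ 463.58004755 -125.43356535   25.04790117]
```

View pics/wrist2.png

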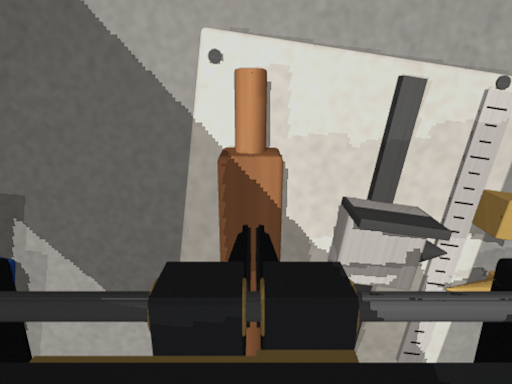

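View pics/cs2.png

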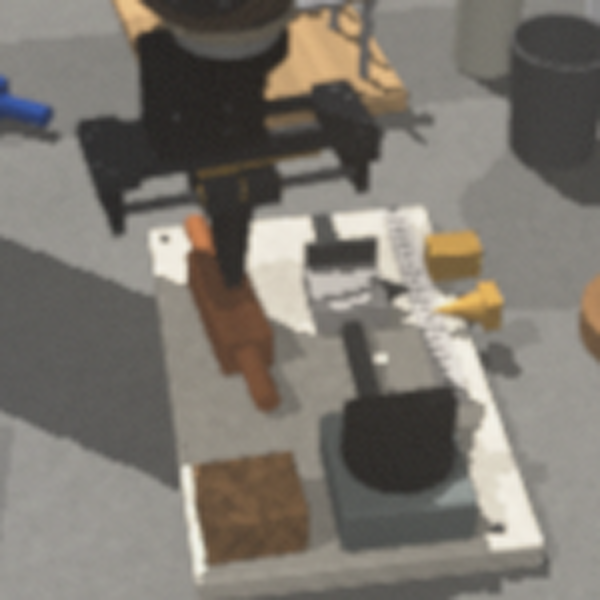

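```bash
python3 - <<'E'
from h import *
P=optics.camera_params('wrist'); print(np.round(P['world_from_camera'],3).tolist())
for p in ([454.3,-32.7,36],[473.6,-223.7,36],[464,-128,52],[627,-21,20],[423,-14,20]): print(p,np.round(proj('wrist',p),1),np.round(proj('side',p),1))
for z in (25,40,55,70,85,100): print(z,proj('side',[463.6,-125.4,z]),(proj('side',[463.6,-125.4,z])-[180,150])*4)
print(env.state()['joints'])
E
```

```text
[[0.995, -0.092, -0.028, 456.162], [0.096, 0.952, 0.291, -43.167], [0.0, -0.292, 0.956, 229.017], [0.0, 0.0, 0.0, 1.0]]
[454.3, -32.7, 36] [251.2  67.4] [228.7 205.3]
[473.6, -223.7, 36] [252.9 357. ] [247.9 250.5]
[464, -128, 52] [252.2 242.6] [237.6 221.8]
[627, -21, 20] [545.4  77.9] [285.8 200.7]
[423, -14, 20] [199.3  28.4] [217.2 207. ]
25 [237.42808655 228.85895274] [229.71234622 315.43581096]
40 [237.36972602 224.62581631] [229.47890406 298.50326525]
55 [237.31041437 220.32369209] [229.24165747 281.29476837]
70 [237.25012817 215.95087978] [229.0005127  263.80351911]
85 [237.18884321 211.50562272] [228.75537285 246.02249088]
100 [237.12653446 206.98610559] [228.50613783 227.94442236]
[-4.01923174e-01  5.28198789e-01  2.05838774e+00  5.71848520e-05
  5.54991286e-01 -4.99346733e-01]
```

```bash
python3 - <<'E'
from h import *
s=env.state();t=s['eef_pos']
for dz in (0,10,20,27,40): print(dz,proj('wrist',t+[0,0,dz]),proj('wrist',t+[30,3,dz]),proj('wrist',t+[-30,-3,dz]))
crop('pics/wrist2.png','pics/cw2.png',200,130,320,280,4)
crop('pics/wrist1.png','pics/cw1.png',170,200,340,290,4)
E
```

```text
0 [252.00083883 220.75650052] [298.36212818 220.59588234] [205.64957959 220.91708395]
10 [251.96448119 226.81387012] [300.44112163 226.6466086 ] [203.49880694 226.9810938 ]
20 [251.92464752 233.45036501] [302.71890441 233.27589358] [201.14243032 233.62479507]
27 [251.89441952 238.48650528] [304.44742871 238.30661044] [199.3542981  238.66635601]
40 [251.83234728 248.82805936] [307.99694294 248.63715715] [195.68247139 249.01891153]
```

View pics/cw2.png

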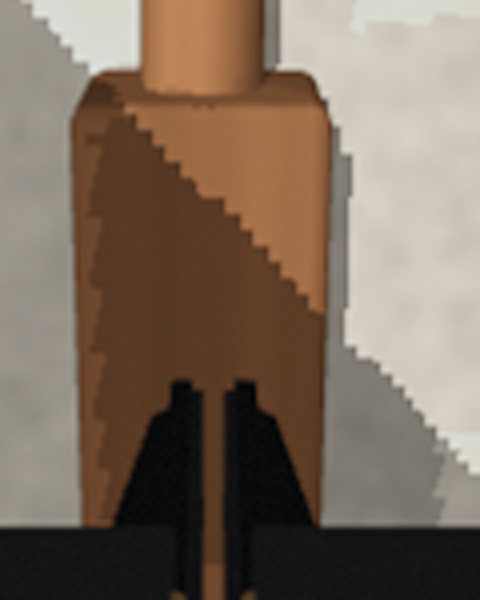

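View pics/cw1.png

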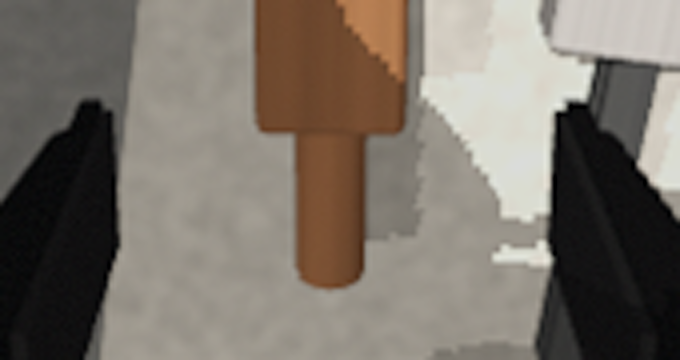

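```bash
python3 - <<'E'
from h import *
for n in('1','2'): crop(f'pics/wrist{n}.png',f'pics/cwj{n}.png',190,20,512,290,2)
crop('pics/side0.png','pics/cs_c.png',275,195,325,235,12)
E
```

```text
(no output)
```

View pics/cwj1.png

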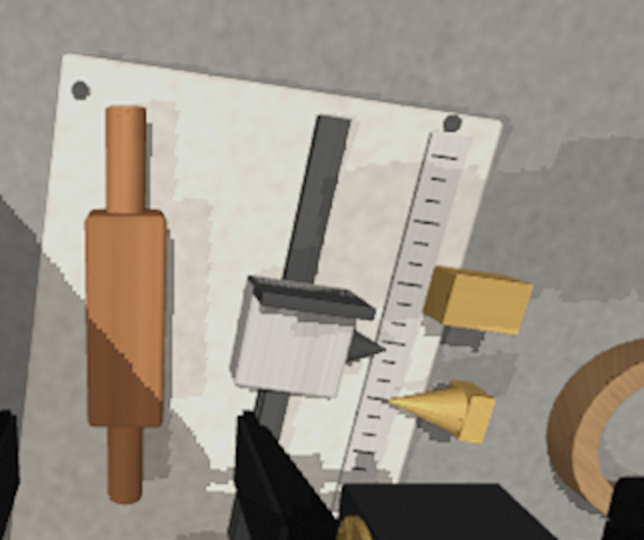

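View pics/cwj2.png

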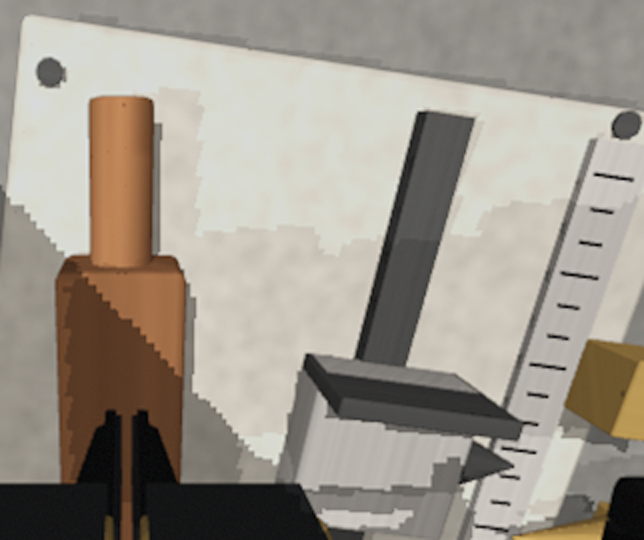

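```bash
python3 - <<'E'
from h import *
P2=optics.camera_params('wrist'); P1=dict(P2); M=np.array(P2['world_from_camera']); M1=np.array([[.995,-.091,-.028,455.122],[.095,.952,.291,-45.554],[0,-.292,.956,343.631],[0,0,0,1]]); M1[:3,:3]=M[:3,:3]; P1['world_from_camera']=M1
def tr(a,b):
    o1,d1=ray('w',*a,P1);o2,d2=ray('w',*b,P2);s=np.linalg.lstsq(np.c_[d1,-d2],o2-o1,rcond=None)[0];return np.round((o1+d1*s[0]+o2+d2*s[1])/2,1),np.linalg.norm(o1+d1*s[0]-o2-d2*s[1])
W=lambda x,y:(190+x/2,20+y/2)
for nm,a,b in [('holeN',(80,90),(50,72)),('holeF',(452,123),(627,125)),('bar far end top',(126,107),(122,97)),('slot far R',(350,119),(476,117)),('ptr',(385,350),(513,466)),('corner',(64,55),(25,15)),('bar shoulder',(165,212),(183,275))]:
    print(nm,*tr(W(*a),W(*b)), onz('w',*W(*a),20,P1).round(1),onz('w',*W(*b),20,P2).round(1))
c=lambda x,y:(230+x/6-.4, 145+y/6-.4)
print('top holeN',onz('top',*c(80,487),20),'F',onz('top',*c(68,153),20))
E
```

```text
holeN [432.9 -27.9  22. ] 0.10685291483942769 [432.8 -27.8  20. ] [432.7 -27.7  20. ]
holeF [602.6 -25.8  20.9] 0.2898081744234348 [603.  -25.6  20. ] [603.2 -25.9  20. ]
bar far end top [454.3 -34.4  56.5] 0.25539761735356825 [454.1 -33.   20. ] [454.1 -32.4  20. ]
slot far R [552.6 -28.9  31.6] 0.18298887998826965 [556.3 -28.4  20. ] [558.3 -28.   20. ]
ptr [ 588.5 -131.4   35.4] 0.08760124501735893 [ 595.1 -135.7   20. ] [ 599.1 -138.4   20. ]
corner [425.  -14.   23.1] 0.5439063842844591 [424.6 -13.9  20. ] [424.8 -13.4  20. ]
bar shoulder [473.1 -73.1  71.7] 0.8738398485887386 [477.  -78.1  20. ] [478.2 -83.1  20. ]
top holeN [433.16440255 -27.1253353   20.        ] F [603.65116725 -24.14435226  20.        ]
```

```bash
python3 - <<'E'
from h import *
f=lambda p:((proj('side',p)-[180,150])*4).round(0)
for z in (40,55,70,90,110,130): print(z,'L',f([374,-134,z]),'R',f([553,-117,z]),'C',f([463.6,-125.4,z]),'Cnear',f([467,-163,z]))
E
```

```text
40 L [ 97. 323.] R [357. 275.] C [229. 299.] Cnear [244. 335.]
55 L [ 96. 306.] R [357. 258.] C [229. 281.] Cnear [244. 317.]
70 L [ 95. 288.] R [358. 241.] C [229. 264.] Cnear [244. 300.]
90 L [ 93. 264.] R [359. 217.] C [229. 240.] Cnear [244. 276.]
110 L [ 91. 240.] R [360. 193.] C [228. 216.] Cnear [244. 251.]
130 L [ 89. 215.] R [362. 168.] C [228. 191.] Cnear [244. 226.]
```

```bash
python3 - <<'E'
from h import *
crop('pics/side2.png','pics/cs2b.png',190,165,290,240,8)
E
```

```text
(no output)
```

View pics/cs2b.png

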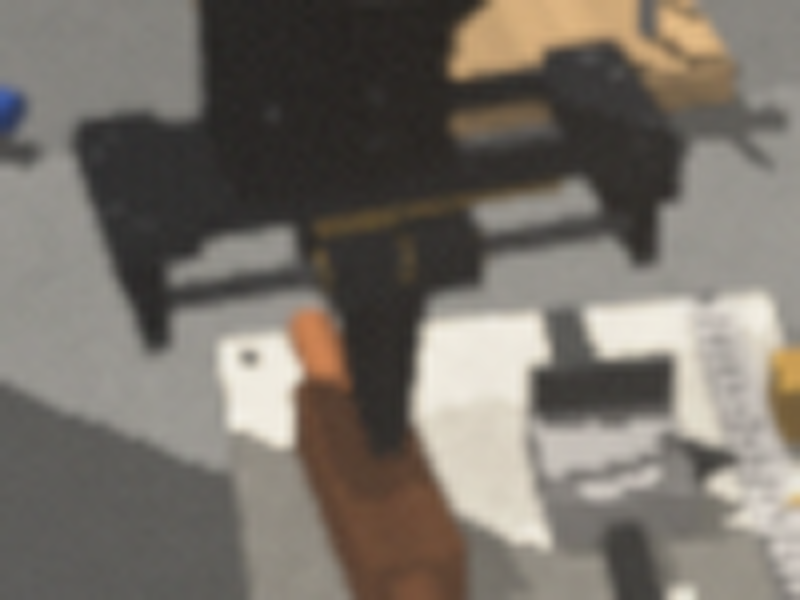

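The jaws shut on air just above the bar. Both cameras put the fingertips about 30 mm above the stated TCP, so I'll reopen, go deeper in steps and watch the force.

```bash
python3 -m handwheel '[{"travel":[0,0,8],"roll":0},{"travel":[0,0,8],"roll":0},{"travel":[0,0,8],"roll":0},{"travel":[0,0,8],"roll":0},{"travel":[0,0,8],"roll":0},{"travel":[0,0,8],"roll":0},{"travel":[0,0,8],"roll":0}]' -0.26
python3 -m handwheel '[{"travel":[0,0,-8],"roll":0},{"travel":[0,0,-16],"roll":0},{"travel":[0,0,-20],"roll":0},{"travel":[0,0,-20],"roll":0}]' -
```

```text
t: 4.1
eef_pos: [463.5, -125.4, 33.0]
tcp_rot: [-2.247, 1.571, 2.563]
ft_force: [-0.0, -0.7, 0.1]
opening: 0.54
t: 4.5
eef_pos: [463.1, -125.3, 12.2]
tcp_rot: [-2.091, 1.569, 2.718]
ft_force: [-0.4, -0.7, -0.8]
opening: 0.629
```

```bash
python3 -m handwheel '[{"travel":[0,0,-6],"roll":0},{"travel":[0,0,-11],"roll":0},{"travel":[0,0,-15],"roll":0},{"travel":[0,0,-15],"roll":0}]' -
python3 - <<'E'
from h import *
print(env.state()['ft_force'])
im=optics.read_camera('side'); cv2.imwrite('pics/side3.png',im[:,:,::-1]); crop('pics/side3.png','pics/cs3.png',190,165,290,240,8)
E
```

```text
t: 4.9
eef_pos: [463.3, -125.3, -2.5]
tcp_rot: [-2.103, 1.57, 2.707]
ft_force: [-0.9, -0.2, 0.9]
opening: 0.633
[-0.85583007 -0.2475249   0.89655732]
```

View pics/cs3.png

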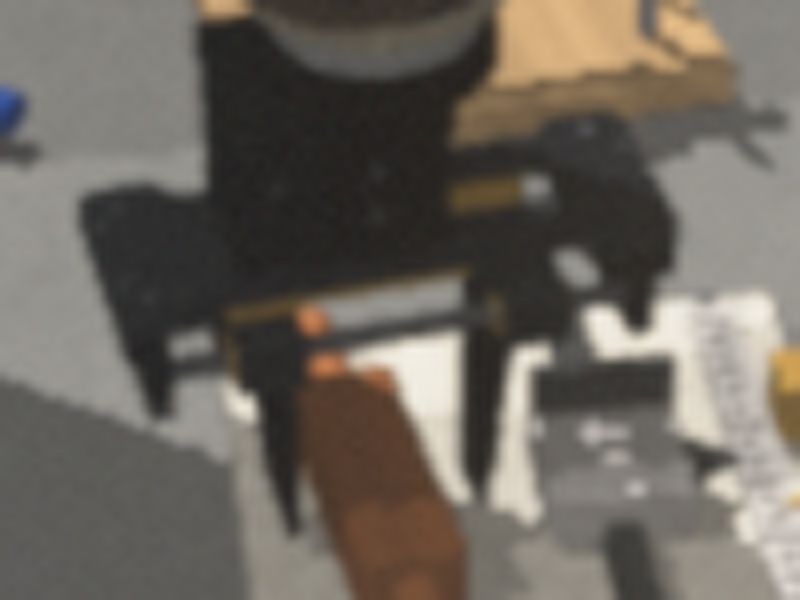

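```bash
python3 -m handwheel '[{"travel":[0,0,0],"roll":0},{"travel":[0,0,0],"roll":0},{"travel":[0,0,0],"roll":0},{"travel":[0,0,0],"roll":0},{"travel":[0,0,0],"roll":0},{"travel":[0,0,0],"roll":0}]' 1
python3 - <<'E'
from h import *
for x in(427,430,433):
  for z in (20,26,32): print(x,z,((proj('side',[x,-128.5,z])-[190,165])*8).round(0))
E
```

```text
t: 5.55
eef_pos: [463.5, -125.4, -1.8]
tcp_rot: [1.312, 1.571, -0.162]
ft_force: [-2.2, -0.5, 3.0]
opening: 0.376
427 20 [274. 541.]
427 26 [273. 528.]
427 32 [273. 514.]
430 20 [283. 540.]
430 26 [282. 527.]
430 32 [282. 513.]
433 20 [291. 539.]
433 26 [291. 526.]
433 32 [290. 512.]
```

```bash
python3 -m handwheel '[{"travel":[0,0,6],"roll":0},{"travel":[0,0,16],"roll":0},{"travel":[0,0,36],"roll":0},{"travel":[0,0,60],"roll":0},{"travel":[0,0,90],"roll":0},{"travel":[0,0,115],"roll":0},{"travel":[0,0,130],"roll":0},{"travel":[0,0,130],"roll":0}]' -
python3 - <<'E'
from h import *
print(env.state()['eef_pos'],env.state()['ft_force'],env.state()['joints'])
im=optics.read_camera('wrist'); cv2.imwrite('pics/wrist4.png',im[:,:,::-1])
im=optics.read_camera('side'); cv2.imwrite('pics/side4.png',im[:,:,::-1])
E
```

```text
t: 6.35
eef_pos: [464.4, -125.7, 130.4]
tcp_rot: [1.085, 1.566, -0.388]
ft_force: [-0.6, -0.9, -2.6]
opening: 0.376
[ 464.39867622 -125.73897744  130.4044361 ] [-0.5777517  -0.86701722 -2.55337608] [-4.01859308e-01  3.52532586e-01  1.96405655e+00  8.17185487e-05
  8.20694395e-01 -4.99335355e-01]
```

View pics/wrist4.png

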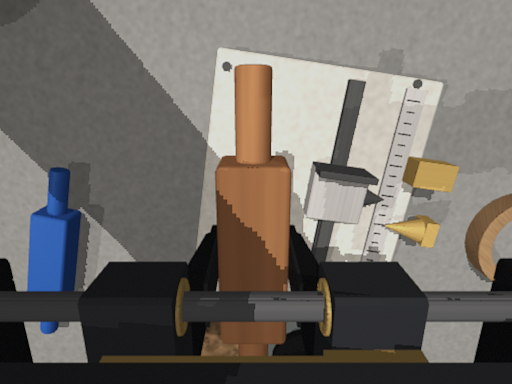

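View pics/side4.png

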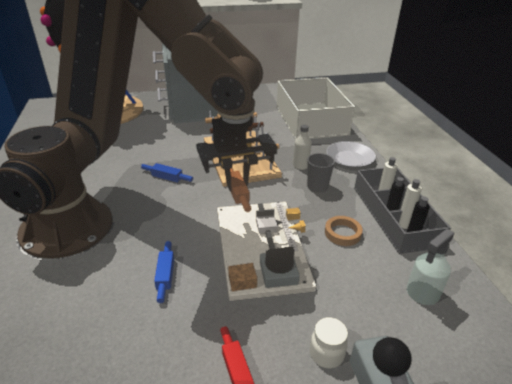

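```bash
python3 -m handwheel '[{"travel":[5,15,0],"roll":-4},{"travel":[10,42,3],"roll":-12},{"travel":[15,75,5],"roll":-20},{"travel":[20,110,5],"roll":-28},{"travel":[25,145,5],"roll":-36},{"travel":[30,180,5],"roll":-44},{"travel":[35,210,5],"roll":-52},{"travel":[40,230,5],"roll":-58}]' -
python3 -m handwheel '[{"travel":[8,20,0],"roll":-5},{"travel":[16,45,0],"roll":-11},{"travel":[24,70,0],"roll":-17},{"travel":[32,95,0],"roll":-23},{"travel":[38,115,0],"roll":-28},{"travel":[42,126,0],"roll":-31},{"travel":[45,132,0],"roll":-32.5},{"travel":[45,132,0],"roll":-32.5}]' -
python3 - <<'E'
from h import *
from scipy.spatial.transform import Rotation as R
s=env.state(); M=R.from_euler('xyz',s['tcp_rot']).as_matrix(); print(s['eef_pos'],np.degrees(np.arctan2(M[1,1],M[0,1])),s['ft_force'],s['joints'])
print(np.round(optics.camera_params('wrist')['world_from_camera'],3).tolist())
for n in ('wrist','side','top'):
  im=optics.read_camera(n); cv2.imwrite(f'pics/{n}5.png',im[:,:,::-1])
crop('pics/top5.png','pics/ct5.png',80,140,210,235,6)
crop('pics/side5.png','pics/cs5.png',195,90,295,190,6)
E
```

```text
t: 7.25
eef_pos: [502.9, 106.5, 131.8]
tcp_rot: [-0.608, 1.569, -3.098]
ft_force: [1.0, -0.8, -2.0]
opening: 0.376
t: 8.05
eef_pos: [548.2, 237.1, 131.5]
tcp_rot: [0.24, 1.569, -2.812]
ft_force: [0.6, 0.8, -2.0]
opening: 0.374
[548.16037867 237.07259739 131.48873711] -84.88754665879149 [ 0.57999965  0.82418166 -1.99337257] [ 2.97664844e-01  5.04370046e-01  1.68189054e+00 -8.80716051e-05
  9.57583562e-01  1.77928338e+00]
[[0.088, 0.952, 0.293, 631.826], [-0.996, 0.084, 0.026, 244.374], [0.0, -0.294, 0.956, 335.274], [0.0, 0.0, 0.0, 1.0]]
```

View pics/wrist5.png

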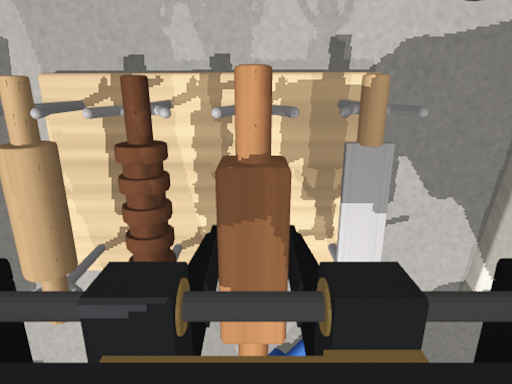

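View pics/ct5.png

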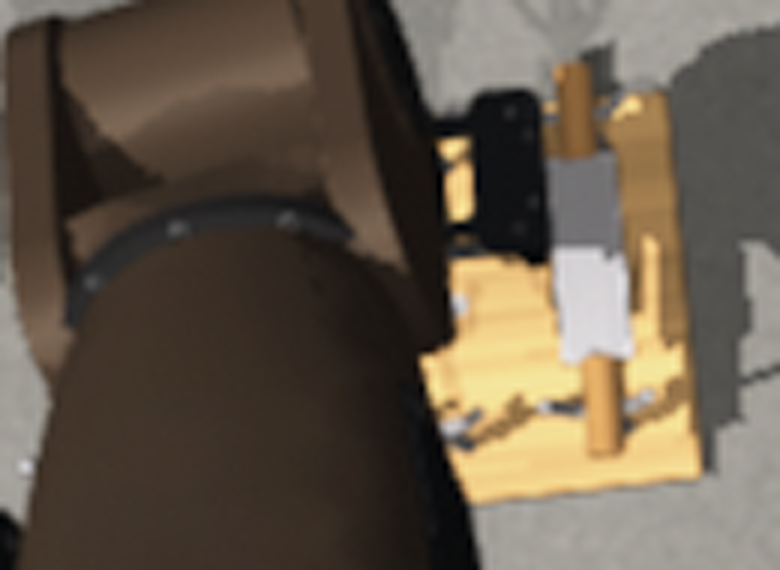

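View pics/cs5.png

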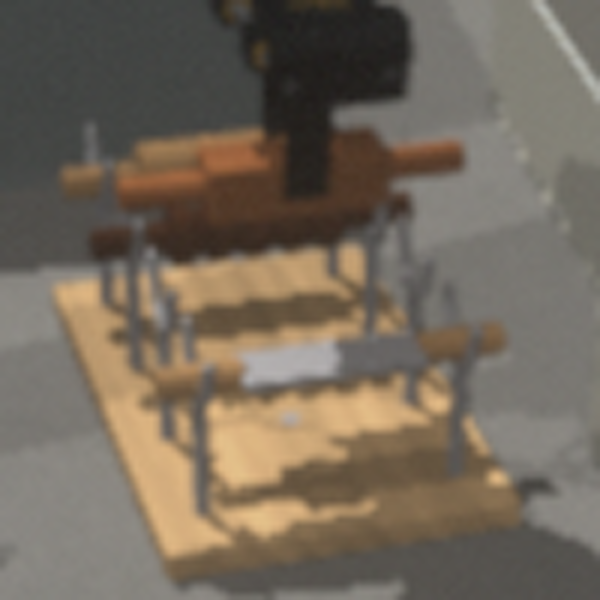

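```bash
python3 - <<'E'
from h import *
a=onz('wrist',217,112,125);b=onz('wrist',294,112,125);m=(a+b)/2;u=np.array([np.cos(np.radians(5.1)),np.sin(np.radians(5.1)),0])
print(a,b,m,'seat',m-72*u)
print('handle end mid at z169',onz('wrist',254,70,172))
E
```

```text
[615.40554838 263.95105572 125.        ] [619.54074178 217.05944833 125.        ] [617.47314508 240.50525203 125.        ] seat [545.75818837 234.10486265 125.        ]
handle end mid at z169 [639.29445867 243.53222262 172.        ]
```

```bash
python3 -m handwheel '[{"travel":[0,-1,-10],"roll":0},{"travel":[0,-1,-24],"roll":0},{"travel":[0,-1,-38],"roll":0},{"travel":[0,-1,-50],"roll":0},{"travel":[0,-1,-57],"roll":0},{"travel":[0,-1,-60],"roll":0},{"travel":[0,-1,-61],"roll":0}]' -
python3 -m handwheel '[{"travel":[0,0,-2],"roll":0},{"travel":[0,0,-4],"roll":0},{"travel":[0,0,-5],"roll":0},{"travel":[0,0,-5],"roll":0}]' -
```

```text
t: 8.9
eef_pos: [548.6, 235.6, 71.8]
tcp_rot: [0.621, 1.571, -2.432]
ft_force: [-0.1, 0.5, -1.6]
opening: 0.375
t: 9.3
eef_pos: [548.6, 235.6, 67.1]
tcp_rot: [1.938, 1.571, -1.115]
ft_force: [0.7, 0.3, -1.2]
opening: 0.375
```

```bash
python3 -m handwheel '[{"travel":[0,0,-1],"roll":0},{"travel":[0,0,-2],"roll":0},{"travel":[0,0,-3],"roll":0},{"travel":[0,0,-3],"roll":0}]' -
python3 - <<'E'
from h import *
for n in ('wrist','side'):
  im=optics.read_camera(n); cv2.imwrite(f'pics/{n}6.png',im[:,:,::-1])
crop('pics/side6.png','pics/cs6.png',195,90,295,190,6)
E
```

```text
t: 9.7
eef_pos: [548.5, 235.5, 63.9]
tcp_rot: [0.486, 1.57, -2.567]
ft_force: [-0.8, -0.3, -1.9]
opening: 0.377
```

View pics/wrist6.png

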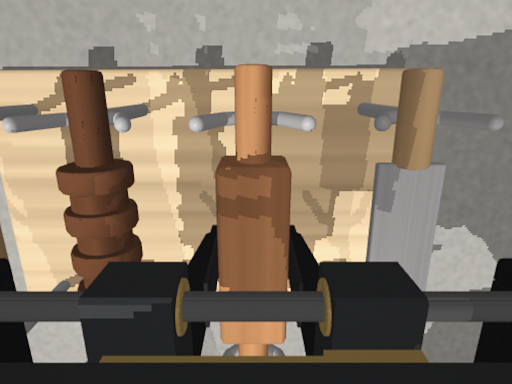

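View pics/cs6.png

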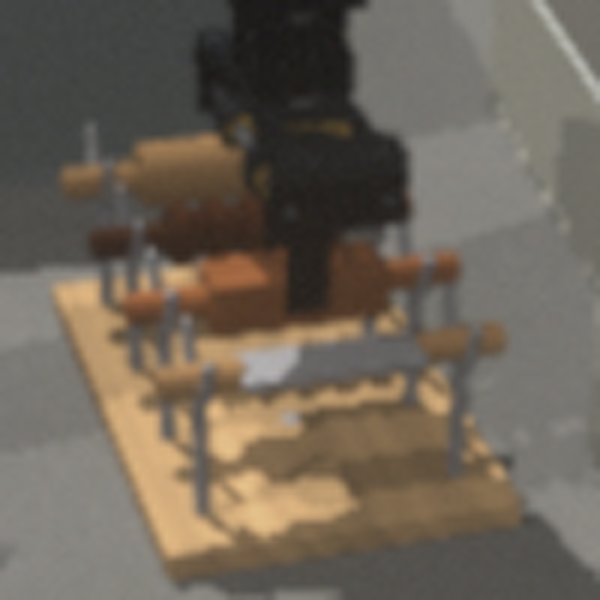

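```bash
python3 -m handwheel '[{"travel":[0,0,-1],"roll":0},{"travel":[0,0,-2],"roll":0},{"travel":[0,0,-2],"roll":0}]' -
```

```text
t: 10.1
eef_pos: [548.8, 235.7, 62.9]
tcp_rot: [-3.098, 1.57, 0.132]
ft_force: [-3.5, -0.2, 7.6]
opening: 0.375
```

```bash
python3 -m handwheel '[{"travel":[0,0,0.5],"roll":0},{"travel":[0,0,1],"roll":0},{"travel":[0,0,1],"roll":0},{"travel":[0,0,1],"roll":0}]' -0.15
python3 -m handwheel '[{"travel":[0,0,2],"roll":0},{"travel":[0,0,8],"roll":0},{"travel":[0,0,20],"roll":0},{"travel":[0,0,45],"roll":0},{"travel":[0,0,75],"roll":0},{"travel":[0,0,90],"roll":0},{"travel":[0,0,90],"roll":0}]' -
python3 - <<'E'
from h import *
for n in ('wrist','side'):
  im=optics.read_camera(n); cv2.imwrite(f'pics/{n}7.png',im[:,:,::-1])
crop('pics/side7.png','pics/cs7.png',195,90,295,190,6)
E
```

```text
t: 10.5
eef_pos: [548.6, 235.5, 63.0]
tcp_rot: [1.019, 1.571, -2.034]
ft_force: [0.2, -0.2, -0.2]
opening: 0.573
t: 11.2
eef_pos: [549.6, 235.9, 156.2]
tcp_rot: [-2.951, 1.566, 0.28]
ft_force: [0.5, -0.7, -0.3]
opening: 0.573
```

View pics/wrist7.png

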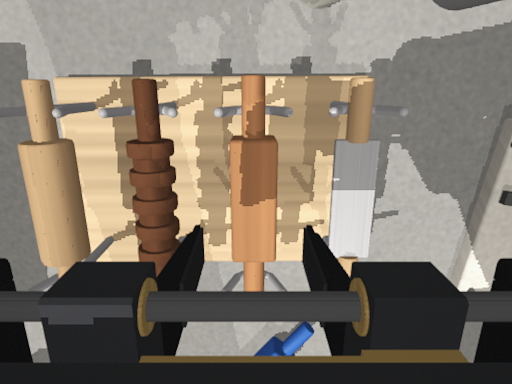

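View pics/cs7.png

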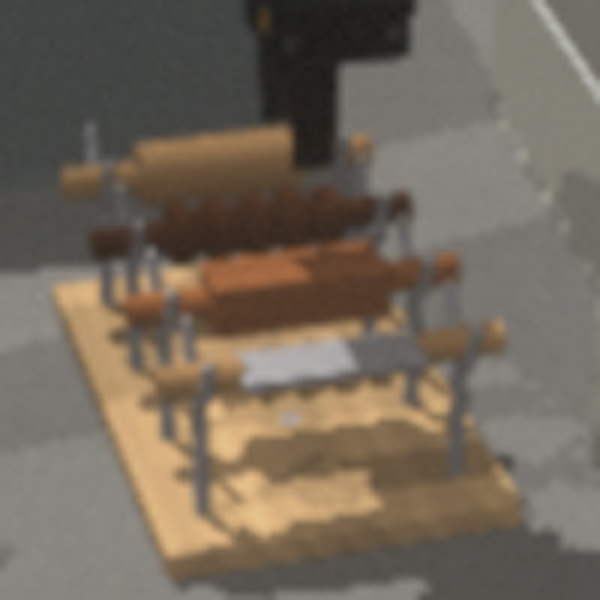

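```bash
python3 -m handwheel '[{"travel":[-1,-25,5],"roll":0},{"travel":[-2,-70,5],"roll":-2},{"travel":[-4,-118,5],"roll":-4},{"travel":[-6,-166,5],"roll":-6},{"travel":[-8,-214,5],"roll":-8},{"travel":[-9,-262,5],"roll":-9},{"travel":[-10,-310,5],"roll":-10},{"travel":[-11,-355,5],"roll":-11}]' -
python3 -m handwheel '[{"travel":[0,-45,0],"roll":0},{"travel":[0,-90,-5],"roll":0},{"travel":[0,-130,-15],"roll":0},{"travel":[0,-160,-25],"roll":0},{"travel":[0,-175,-30],"roll":0},{"travel":[0,-175,-30],"roll":0}]' -
python3 - <<'E'
from h import *
from scipy.spatial.transform import Rotation as R
s=env.state(); M=R.from_euler('xyz',s['tcp_rot']).as_matrix(); print(s['eef_pos'],np.degrees(np.arctan2(M[1,1],M[0,1])),s['ft_force'],s['joints'])
im=optics.read_camera('wrist'); cv2.imwrite(f'pics/wrist8.png',im[:,:,::-1])
for a in (0,20,40): print(a,proj('wrist',s['eef_pos']+[0,0,28-a]))
E
```

```text
t: 12.1
eef_pos: [536.7, -121.4, 157.0]
tcp_rot: [-0.175, 1.569, 2.862]
ft_force: [0.8, 0.3, -0.5]
opening: 0.573
t: 12.7
eef_pos: [536.8, -295.3, 126.4]
tcp_rot: [-0.464, 1.568, 2.573]
ft_force: [0.1, 0.2, -0.2]
opening: 0.572
[ 536.83943307 -295.25518444  126.4082412 ] -96.03118634234102 [ 0.05267632  0.16228421 -0.19181836] [-6.10549719e-01  5.30669479e-01  1.64740053e+00 -1.29410356e-04
  9.66075332e-01  1.06558307e+00]
0 [255.04039315 240.54184893]
20 [254.88774557 226.76786741]
40 [254.76028544 215.26664659]
```

View pics/wrist8.png

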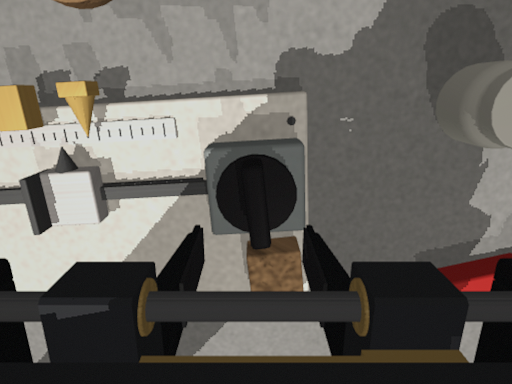

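```bash
python3 - <<'E'
from h import *
im=cv2.imread('pics/wrist8.png')[140:255,195:315]; im=np.clip(im.astype(float)*2.5,0,255).astype(np.uint8)
cv2.imwrite('pics/cw8.png',cv2.resize(im,None,fx=5,fy=5,interpolation=cv2.INTER_CUBIC))
print('disc',onz('wrist',256.3,194,66))
E
```

```text
disc [ 536.66583141 -296.7097047    66.        ]
```

View pics/cw8.png

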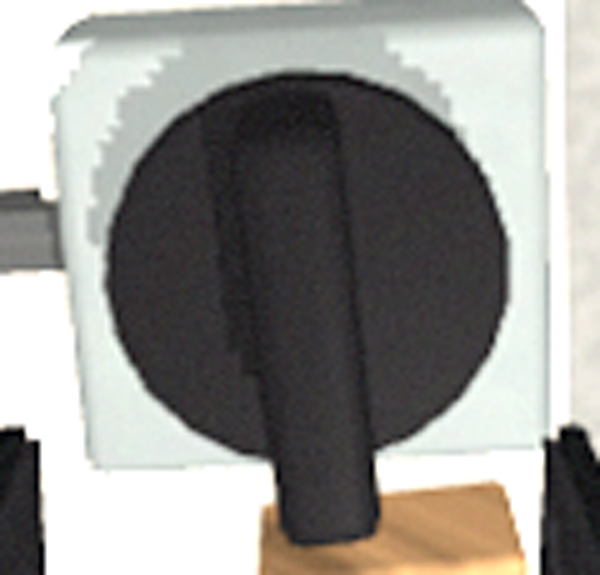

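```bash
python3 - <<'E'
from h import *
f=lambda x,y,z:onz('wrist',195+x/5-.4,140+y/5-.4,z)
a=f(288,135,100);b=f(330,538,100);d=a-b
print(a,b,(a+b)/2,np.linalg.norm(d),np.degrees(np.arctan2(d[1],d[0])))
# widths
print('disc edges',f(105,270,66),f(508,270,66),f(305,72,66),f(305,465,66))
E
```

```text
[ 567.78752589 -296.73611264  100.        ] [ 505.12651257 -296.4426755   100.        ] [ 536.45701923 -296.58939407  100.        ] 62.661700379361356 -0.26831016934959795
disc edges [ 540.533429   -263.36541308   66.        ] [ 533.55699111 -329.45837272   66.        ] [ 569.94275222 -299.57597207   66.        ] [ 502.28574688 -292.56818166   66.        ]
```

```bash
python3 -m handwheel '[{"travel":[0,-1.3,-15],"roll":3},{"travel":[0,-1.3,-35],"roll":5.7},{"travel":[0,-1.3,-55],"roll":5.7},{"travel":[0,-1.3,-68],"roll":5.7},{"travel":[0,-1.3,-76],"roll":5.7},{"travel":[0,-1.3,-80],"roll":5.7},{"travel":[0,-1.3,-80],"roll":5.7}]' -
python3 - <<'E'
from h import *
from scipy.spatial.transform import Rotation as R
s=env.state(); M=R.from_euler('xyz',s['tcp_rot']).as_matrix(); print(s['eef_pos'],np.degrees(np.arctan2(M[1,1],M[0,1])),s['ft_force'])
for n in ('wrist','side'):
  im=optics.read_camera(n); cv2.imwrite(f'pics/{n}9.png',im[:,:,::-1])
crop('pics/side9.png','pics/cs9.png',220,190,330,290,6)
E
```

```text
t: 13.45
eef_pos: [537.7, -295.4, 48.1]
tcp_rot: [1.002, 1.571, -2.143]
ft_force: [-0.4, -0.0, -0.6]
opening: 0.573
[ 537.73287029 -295.42730265   48.14885127] -90.20803127618022 [-0.38710669 -0.02171796 -0.63037681]
```

View pics/wrist9.png

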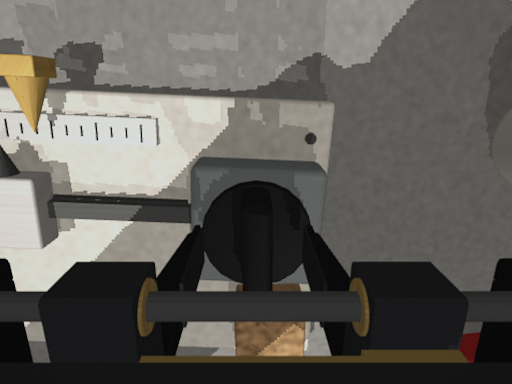

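View pics/cs9.png

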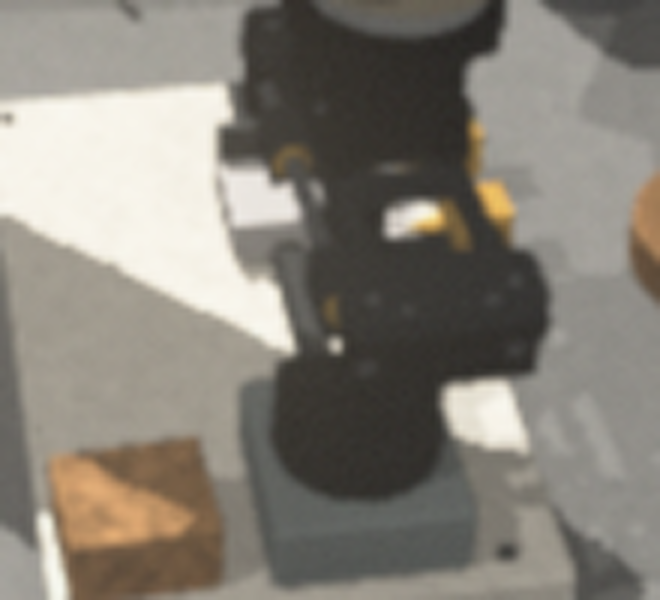

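```bash
python3 -m handwheel '[{"travel":[-1,-1,-1],"roll":0},{"travel":[-1,-1,-1],"roll":0},{"travel":[-1,-1,-1],"roll":0},{"travel":[-1,-1,-1],"roll":0},{"travel":[-1,-1,-1],"roll":0},{"travel":[-1,-1,-1],"roll":0},{"travel":[-1,-1,-1],"roll":0}]' 1
python3 - <<'E'
from h import *
s=env.state();print(s['eef_pos'],s['ft_force'],s['moment'],s['opening'])
im=optics.read_camera('top'); cv2.imwrite('pics/top10.png',im[:,:,::-1]); crop('pics/top10.png','pics/ct10.png',230,145,360,240,6)
E
```

```text
t: 14.25
eef_pos: [536.6, -297.4, 47.2]
tcp_rot: [1.904, 1.57, -1.242]
ft_force: [-0.7, -5.8, -0.8]
opening: 0.169
[ 536.64527819 -297.41390503   47.15762025] [-0.71028401 -5.7591363  -0.82671051] [-0.86213497  0.35084357  0.01973815] 0.16916689190880535
```

View pics/ct10.png

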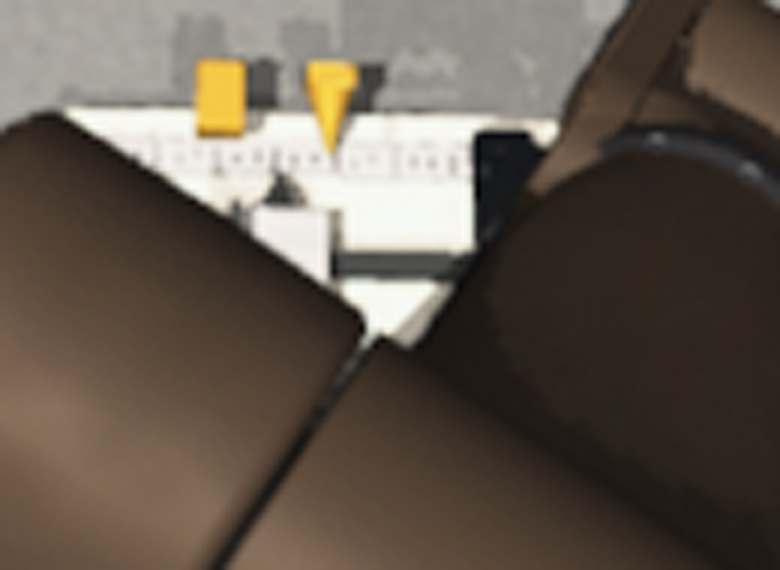

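```bash
python3 - <<'E'
from h import *
P=dict(optics.camera_params('top')); W=dict(optics.camera_params('wrist'))
M=np.eye(4);M[:3]=[[.9954,-.0915,-.028,455.122],[.0957,.9521,.2907,-45.554],[0,-.292,.9564,343.631]];W['world_from_camera']=M
a=onz('w',382.5-.25,195-.25,36,W);b=onz('w',383.3-.25,221-.25,36,W)
y=np.array([.041,.999,0]);print(a,b,(b-a)@y)
# scale line dir from wrist1: holes/bed edges
h1=onz('w',190+429/2,20+132/2,20,W);h2=onz('w',190+343/2,20+480/2,20,W);d=h1-h2;print(np.degrees(np.arctan2(d[1],d[0])))
c1=onz('w',190+64/2,20+55/2,20,W);c2=onz('w',190+503/2,20+120/2,20,W);d=c2-c1;print('far edge',np.degrees(np.arctan2(d[1],d[0])))
a=onz('top',*(230+283/6-.4,145+178/6-.4),36);b=onz('top',*(230+332/6-.4,145+153/6-.4),36);print('top',(b-a)@y)
E
```

```text
[ 587.81322216 -131.05037444   36.        ] [ 594.14007043 -157.32691885   36.        ] -25.990867085684336
88.22714909190245
far edge -2.3391250490639828
top -24.553950288990634
```

```bash
python3 -m handwheel '[{"travel":[0,0.6,0],"roll":3},{"travel":[0,0.6,0],"roll":8},{"travel":[0,0.6,0],"roll":14},{"travel":[0,0.6,0],"roll":20},{"travel":[0,0.6,0],"roll":26},{"travel":[0,0.6,0],"roll":32},{"travel":[0,0.6,0],"roll":36},{"travel":[0,0.6,0],"roll":38}]' -
python3 -m handwheel '[{"travel":[0,0,0],"roll":3},{"travel":[0,0,0],"roll":8},{"travel":[0,0,0],"roll":14},{"travel":[0,0,0],"roll":20},{"travel":[0,0,0],"roll":26},{"travel":[0,0,0],"roll":32},{"travel":[0,0,0],"roll":36},{"travel":[0,0,0],"roll":38}]' -
python3 - <<'E'
from h import *
from scipy.spatial.transform import Rotation as R
s=env.state(); M=R.from_euler('xyz',s['tcp_rot']).as_matrix(); print(s['eef_pos'],np.degrees(np.arctan2(M[1,1],M[0,1])),s['ft_force'],s['moment'],s['opening'])
for n in('wrist','top'):
  im=optics.read_camera(n); cv2.imwrite(f'pics/{n}11.png',im[:,:,::-1])
crop('pics/top11.png','pics/ct11.png',230,145,360,240,6)
E
```

```text
t: 15.1
eef_pos: [536.1, -295.9, 47.1]
tcp_rot: [-1.228, 1.57, 2.575]
ft_force: [-3.2, 0.5, 2.5]
opening: 0.167
t: 15.9
eef_pos: [534.7, -295.0, 47.1]
tcp_rot: [-1.886, 1.566, 2.58]
ft_force: [-9.0, 2.7, 8.0]
opening: 0.163
[ 534.73153532 -295.01109397   47.10674826] -14.064914587038345 [-8.96796875  2.6987592   8.01199033] [ 0.36397578  1.90652237 -0.07050306] 0.1632423919290195
```

View pics/wrist11.png

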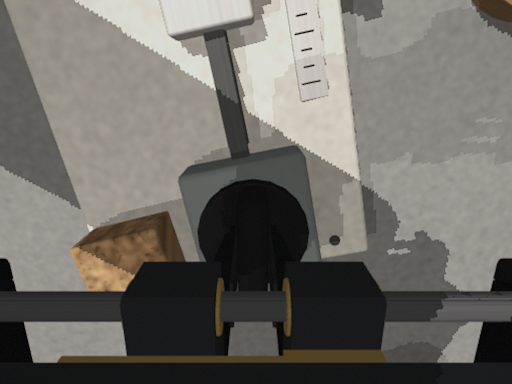

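View pics/ct11.png

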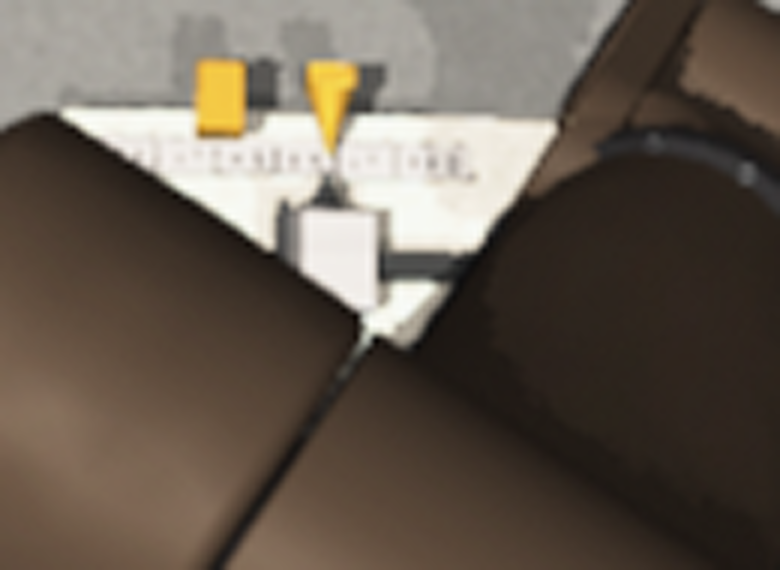

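```bash
python3 - <<'E'
from h import *
crop('pics/top11.png','pics/ct11z.png',270,150,305,185,16)
E
```

```text
(no output)
```

View pics/ct11z.png

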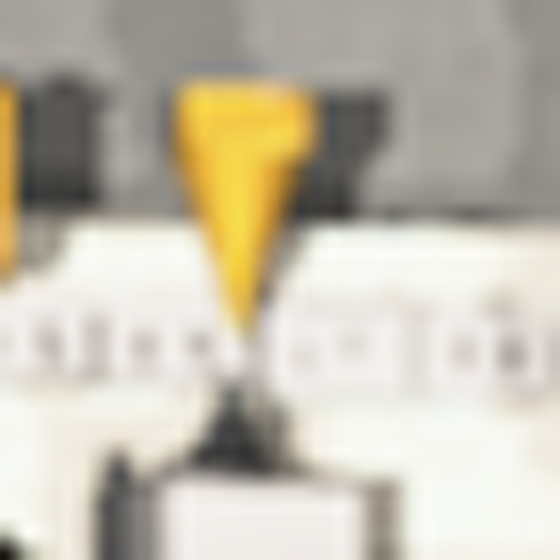

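```bash
python3 -m handwheel '[{"travel":[0,0,0],"roll":1.5},{"travel":[0,0,0],"roll":3},{"travel":[0,0,0],"roll":3},{"travel":[0,0,0],"roll":3}]' -
python3 -m handwheel '[{"travel":[0,0,0],"roll":0},{"travel":[0,0,0],"roll":0},{"travel":[0,0,0],"roll":0},{"travel":[0,0,0],"roll":0},{"travel":[0,0,0],"roll":0}]' -0.15
python3 -m handwheel '[{"travel":[0,0,5],"roll":0},{"travel":[0,0,20],"roll":0},{"travel":[0,0,45],"roll":0},{"travel":[0,0,80],"roll":0},{"travel":[0,0,100],"roll":0},{"travel":[0,0,100],"roll":0}]' -
python3 - <<'E'
from h import *
from scipy.spatial.transform import Rotation as R
s=env.state(); M=R.from_euler('xyz',s['tcp_rot']).as_matrix(); print(s['eef_pos'],np.degrees(np.arctan2(M[1,1],M[0,1])),s['ft_force'])
im=optics.read_camera('wrist'); cv2.imwrite('pics/wrist12.png',im[:,:,::-1])
E
```

```text
t: 16.4
eef_pos: [534.6, -295.0, 47.1]
tcp_rot: [-1.912, 1.566, 2.605]
ft_force: [-10.7, 3.7, 7.6]
opening: 0.167
t: 16.9
eef_pos: [536.7, -296.1, 47.0]
tcp_rot: [1.699, 1.571, -0.068]
ft_force: [0.1, -0.9, 0.3]
opening: 0.53
t: 17.5
eef_pos: [537.7, -296.9, 150.4]
tcp_rot: [1.167, 1.565, -0.6]
ft_force: [0.3, -0.2, -1.5]
opening: 0.576
[ 537.71625347 -296.85251248  150.37748758] -11.218094178721607 [ 0.31340557 -0.16647653 -1.53357016]
```

View pics/wrist12.png

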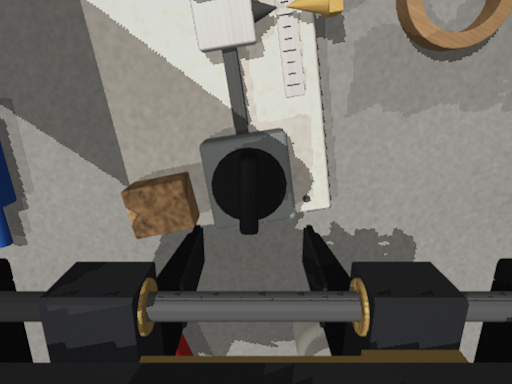

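```bash
python3 -m handwheel '[{"travel":[15,35,0],"roll":4},{"travel":[32,75,0],"roll":9},{"travel":[46,110,-10],"roll":9},{"travel":[52,130,-30],"roll":9},{"travel":[52,130,-50],"roll":9},{"travel":[52,130,-65],"roll":9},{"travel":[52,130,-65],"roll":9}]' -
python3 - <<'E'
from h import *
s=env.state(); print(s['eef_pos'],s['ft_force'],np.round(optics.camera_params('wrist')['world_from_camera'],5).tolist())
im=optics.read_camera('wrist'); cv2.imwrite('pics/wrist13.png',im[:,:,::-1])
crop('pics/wrist13.png','pics/cw13.png',200,140,320,230,6)
E
```

```text
t: 18.25
eef_pos: [587.1, -165.3, 79.0]
tcp_rot: [-1.917, 1.566, 2.757]
ft_force: [0.2, 0.0, -0.3]
opening: 0.574
[ 587.08691601 -165.28233764   79.026219  ] [ 0.23994808  0.01514964 -0.26759002] [[0.9992, 0.03659, 0.01596, 591.89479], [-0.03965, 0.95623, 0.28992, -83.07179], [-0.00465, -0.29032, 0.95692, 283.17362], [0.0, 0.0, 0.0, 1.0]]
```

View pics/wrist13.png

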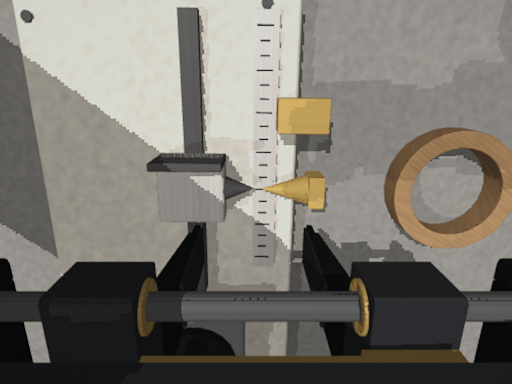

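View pics/cw13.png

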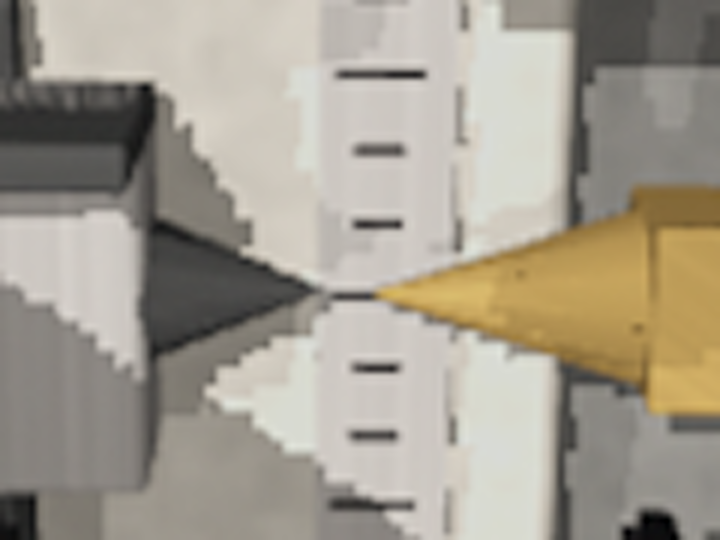

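```bash
python3 -m handwheel '[{"travel":[0,0,15],"roll":0},{"travel":[0,0,50],"roll":0},{"travel":[-10,-10,95],"roll":0},{"travel":[-30,-30,140],"roll":0},{"travel":[-50,-60,165],"roll":0},{"travel":[-60,-80,170],"roll":0},{"travel":[-60,-80,170],"roll":0}]' -
python3 - <<'E'
from h import *
W=dict(optics.camera_params('wrist'));W['world_from_camera']=[[0.9992,0.03659,0.01596,591.89479],[-0.03965,0.95623,0.28992,-83.07179],[-0.00465,-0.29032,0.95692,283.17362],[0,0,0,1]]
a=onz('w',200+322/6-.42,140+293/6-.42,36,W);b=onz('w',200+375/6-.42,140+294/6-.42,36,W)
for d in(-1.8,-2.3,-2.8):
  r=np.radians(d);print(d,(a-b)@[-np.sin(r),np.cos(r),0],np.linalg.norm(a-b))
s=env.state();print(s['t'],s['eef_pos'],s['ft_force'])
for n in('side','top'):
  im=optics.read_camera(n); cv2.imwrite(f'pics/{n}14.png',im[:,:,::-1])
crop('pics/top14.png','pics/ct14.png',80,140,210,235,6)
E
```

```text
t: 19.0
eef_pos: [527.7, -248.5, 254.2]
tcp_rot: [0.971, 1.567, -0.641]
ft_force: [1.0, 0.5, -0.5]
opening: 0.575
-1.8 0.17930327913281363 6.756104213448003
-2.3 0.12035983531144562 6.756104213448003
-2.8 0.06140722562262668 6.756104213448003
19.0 [ 527.73181212 -248.48837886  254.21346499] [ 0.95686856  0.51202443 -0.51285646]
```

View pics/side14.png

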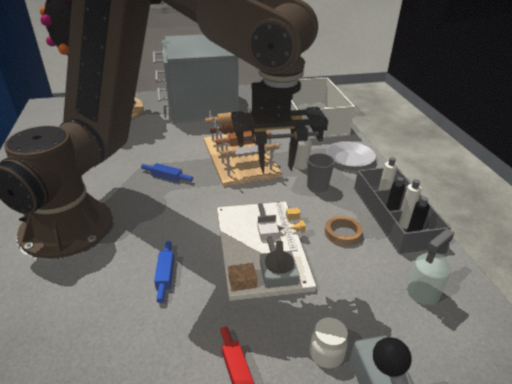

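View pics/ct14.png

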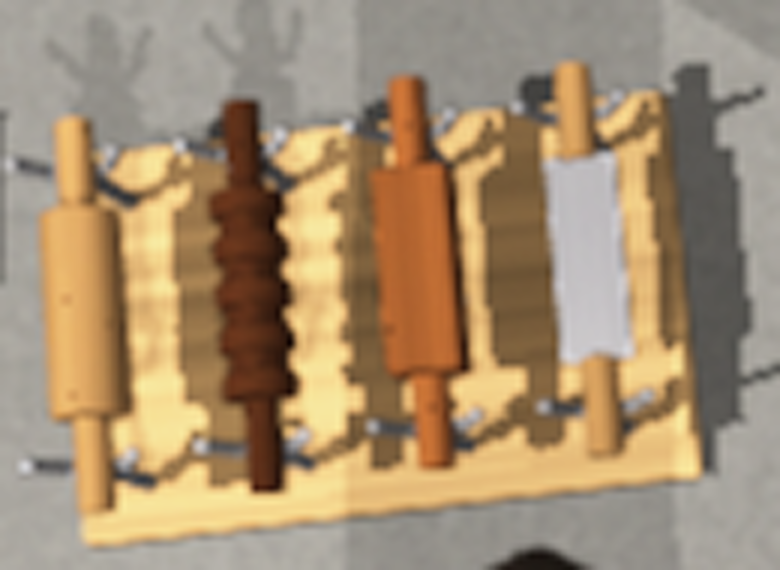

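The bar hangs in both V's, and the neighbouring tools sit at the same pixels as before. The pointer is within about 0.2 mm of the pointed clip, and the arm is clear of everything.

```bash
python3 - <<'E'
from cell import job
print(job.job_done())
E
```

```text
the job is handed in; nothing more can be done
None
```

The pressing bar is hanging on the empty pair of hooks. The jig's pointer is lined up with the pointed index clip, and I handed the job in at about 19 s with the gripper open and clear.

- **Bar:** I lifted it off the jig's bed, turned it about 90° and lowered it until both handles sat in the V hooks. Seating gave about 8 N at the wrist. The last top picture shows it level in both V's, with the rolling pin, ribbed roller and scraper at the same pixels as at the start.
- **Knob:** I turned it about 79° anticlockwise and let go. A close wrist picture put the pointer 0.1–0.2 mm along the scale from the pointed clip's tip, with the tips 6.8 mm apart across it (about 7 mm stated). I did not measure again after backing the arm away.
- **What disagreed:** The fingertips turned out to be about 27–30 mm short of the stated TCP, so the first grasp closed on air just above the bar without touching it. I corrected for this in every later move. My first top-view estimate of the wing's angle was also about 6° off, and the wrist camera corrected it before I gripped the knob.
- **Bystanders:** None looked moved in the last side view. I judged that by eye and did not measure them.

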